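# Give the washed tea caddies their own caps back

### The job

The two stoneware caddies have been washed and their wooden caps got mixed up on the chopping board: they look the same, but each fits only one neck. Try which cap belongs to which caddy, then press each one past its seal, fully home on its caddy's shoulder. Leave both caddies standing upright on the worktop and do not disturb the other things.

Things in the scene. Friction and masses are not known exactly. Their poses are not given: they have to be found in the camera images.
- cap_p: One of two beech caps, alike outside: skirt 62 mm across, 32 mm high, on it a round knob 22 mm across, 26 mm high. Open below: bore 25 mm deep, 46.6 mm wide in one cap, 53.6 mm in the other; hidden while it stands mouth down, and names do not tell which. About 70 g. Origin: centre of the underside (lower rim), z towards the knob. Starts mouth down on the board.
- cap_q: The other of two beech caps, alike outside: skirt 62 mm across, 32 mm high, on it a round knob 22 mm across, 26 mm high. Open below: bore 25 mm deep, 46.6 mm wide in one cap, 53.6 mm in the other; hidden while it stands mouth down, and names do not tell which. About 70 g. Origin: centre of the underside (lower rim), z towards the knob. Starts mouth down on the board.
- jar_m: One of two open white stoneware caddies, free-standing, about 0.65 kg: body 76 mm across, flat shoulder 92 mm above the foot, then a neck 21 mm high with a bevelled rim, 44 mm across on one, 51 mm on the other; names do not tell which. Round the neck, 7 to 16 mm above the shoulder, a dark springy seal flares downwards to 3 mm proud. Origin: centre of the foot, z up.
- jar_n: The other of two open white stoneware caddies, free-standing, about 0.65 kg: body 76 mm across, flat shoulder 92 mm above the foot, then a neck 21 mm high with a bevelled rim, 44 mm across on one, 51 mm on the other; names do not tell which. Round the neck, 7 to 16 mm above the shoulder, a dark springy seal flares downwards to 3 mm proud. Origin: centre of the foot, z up.
- jar_m_shoulder (a point): Point on jar_m's axis at shoulder height; the underside of a cap that is home lies here. The right cap slips over the neck with 1.3 mm play, is stopped by the seal 10 to 14 mm above this point, and goes past it down to the shoulder with a push of 7 to 11 N. Too small a cap stays on the rim, about 20 mm up; too large a cap drops loosely to the shoulder.
- jar_n_shoulder (a point): The same point of jar_n, with the same behaviour.
- board: Small wooden chopping board, 130 x 190 x 22 mm, fixed, on which the caps start. Origin: centre of the underside; y along its length. Behind it, at x 0.60 to 0.68 and y -0.25 to -0.07, stand two fixed soap bottles 192 mm high.
- spoon: Bystander: steel spoon, 188 x 38 x 15 mm, lying between the board and the caddies, along x. Origin: centre of the underside.
- lemon: Bystander: lemon, 71 x 53 x 51 mm, in front of the caddies. Origin: underside at the start.
- mug: Bystander: blue and white mug, 92 mm high, at the right. Origin: centre of the underside.
- apple: Bystander: green apple, 76 mm across, 81 mm high, at the right. Origin: underside at the start.
- jam_jar: Bystander: closed jam jar, 65 mm across, 94 mm high, at the left. Origin: centre of the underside.
- tea_box: Bystander: cardboard tea box, 68 x 132 x 107 mm, at the left. Origin: centre of the underside.
Things that resemble listed ones, but are neither listed nor needed, are in the scene too. What is shaped like the cap_q but blue, pink or purple is not meant.

How it is judged (in metres and radians):
At the end, for the whole second after the job is handed in: Each caddy wears one cap, home: its underside within 3 mm of the shoulder's height, within 4 mm of the neck's axis, square to it within 0.06 rad. Both caddies stand upright on the worktop (tilt under 0.05 rad, foot under 4 mm up), all at rest. Only the right pairing lets both go home (((z of cap_p in the frame of jar_m_shoulder between -0.003 and 0.003 m and horizontal distance between cap_p and jar_m_shoulder below 0.004 m and angle between the z axis of cap_p and the z axis of jar_m, either way round below 0.06 rad and z of cap_q in the frame of jar_n_shoulder between -0.003 and 0.003 m and horizontal distance between cap_q and jar_n_shoulder below 0.004 m and angle between the z axis of cap_q and the z axis of jar_n, either way round below 0.06 rad) or (z of cap_p in the frame of jar_n_shoulder between -0.003 and 0.003 m and horizontal distance between cap_p and jar_n_shoulder below 0.004 m and angle between the z axis of cap_p and the z axis of jar_n, either way round below 0.06 rad and z of cap_q in the frame of jar_m_shoulder between -0.003 and 0.003 m and horizontal distance between cap_q and jar_m_shoulder below 0.004 m and angle between the z axis of cap_q and the z axis of jar_m, either way round below 0.06 rad)) and angle between each of jar_m, jar_n's own z axis and vertical below 0.05 rad and height (world z) of each of jar_m, jar_n below 0.004 m and linear speed of each of cap_p, cap_q, jar_m, jar_n below 0.02 m/s); the robot touches nothing.
It fails at once if a caddy is tipped over (angle between any of jar_m, jar_n's own z axis and vertical above 0.5 rad).
It fails at once if a bystander (spoon, lemon, mug, apple, jam jar, tea box) is pushed more than 40 mm from its place (distance of any of spoon, lemon, mug, apple, jam_jar, tea_box from where it was at the start of the episode above 0.04 m).
It also fails if it takes over 72 s, if anything falls off the work surface, if the arm or the gripper's body presses on something with over 40 N, if the wrist force passes 120 N, or if a joint passes its speed limit or range.

### The arm

A 6-joint arm with a two-finger parallel gripper is mounted at the origin on a cart in front of the work surface, level with it; the furniture and walls round the work are solid. World frame = base frame: x ahead of the robot, y to its left, z up, the work surface at z = 0. Lengths are in m, angles in degrees, forces in N, time in s.
With the tool pointing down it reaches from about 0.35 to 0.775 m from the base axis. Payload 5.5 kg.
Tool frame: the origin (TCP) lies at the very end of the fingers, on their centre line; the grasp point (between the pads) lies behind it (bot.grip_depth is the z of the grasp point in the tool frame, in m); z points along the fingers, y is the line along which they close (so a half turn about z gives the same grasp; the last joint's range is limited). The gripper opens to 85 mm and grips with 20 to 120 N. Pads are 22 mm wide; open, the fingers measure 114 mm over their backs; the gripper's body (76 mm by 85 mm) begins 54 mm behind the grasp point. The pads swing forward as they close: fully open they stand 13 mm farther back than shut.
Start: joints at [-71.253, 17.945, 2.641, 74.691, 0, 82.002], TCP at [0.259, -0.514, 0.231] pointing down, gripper open.
Joint ranges: [-158.12, 158.12], [-49.38, 96.58], [-58.88, 72.47], [-126.05, 133.96], [-84.25, 85.87], [-180, 180]. Speed limits (degrees/s): [147.25, 147.25, 180, 180, 180, 180].

### API

Orientations are given as [roll, pitch, yaw] about the fixed x, y, z axes, in that order (R = Rz(yaw) Ry(pitch) Rx(roll)).
In Python, from bench import bot, optics gives the robot as it stands.
- The arm moves only by the tool drive_tool, never from a script. Its arguments are lists of equal length, an entry for each row: "hand": the gripper command: -1 is shut, 1 is fully open, values between are in proportion; "slide": the shift along the tool's x, y, z in m, a list of three; "dr": the turn, a rotation vector about the tool's x, y, z in degrees, a list of three. In form: {"hand": [hand, ...], "slide": [[tx, ty, tz], ...], "dr": [[ax, ay, az], ...]}. A call has 1 to 10 rows; each row shifts and turns the commanded pose from where the row before left it, along the tool's axes as they then stand; what a row does not reach is not made up. A row lasts 1/12 s, in which the tool goes at most 41.7 mm and 7.16 degrees, less where a joint would pass 70% of its speed; a pose out of reach is approached as far as the arm can. A call with a gripper value outside its range is refused whole. The fingers move at their own pace and stop on an object; "newtons" is the grip in N (left out, the last holds). Time passes only in rows, so rows that do not move let the fingers close. It gives the time, the measured TCP pose, the force, the opening and the grip force at its end, in the units of the state.
- bot.get_obs(): the state, without advancing time (a new reading comes with each control period).
- optics.capture(name): name is "side" or "top" or "wrist"; returns a dict with "image" (480x640x3 uint8, red, green, blue), "fx", "fy", "cx", "cy" (pixels), "world_to_cam" (4x4, takes a point from world to camera coordinates); the wrist camera has in their place "mount" (4x4, takes a point from camera to tool coordinates, whose origin is the TCP and whose axes are the flange's). Camera axes: x right, y down, z forward; pixel columns grow to the right and rows downward; lengths in m; the calibration is good to about 2 mm. A picture is of the moment at which its call begins: read the wrist's pose just before it. There is no depth.
- bot.finish_job(): hands the job in; it is judged then, once.
The state is a dict: "time": time; "joint_pos": joint angles; "qd": joint speeds; "joint_efforts": joint torques, N m; "position": TCP position; "orientation": TCP orientation; "force": force on the tool from outside, world axes, zero at the start; "ft_torque": the same for the moment, N m; "finger_gap": finger opening in m; "grip_force": force on a finger pad.
Only numpy, scipy, OpenCV 4.12 (cv2) and the standard library are available. Lean on these libraries where they do the work, as an engineer would, in place of code of your own. Each camera call takes 0.05 s, during which the arm holds its last target. There are 200 camera calls.

## Working session

There is one attempt and no reset: what is moved stays moved. The work goes in short steps, Python scripts to look and compute and a tool call to move; the robot and the scene stay as the last step left them, time stands still between calls to the robot, and variables do not carry over. Pictures are saved under pics/ and viewed, at most 10 in all, crops included, and the job is handed in when it is done.

Besides the shell and the picture viewer there is one more tool, called after "Emit:" as a command line: name --argument value ..., lists and objects as JSON in quotes. drive_tool: Moves the arm, as the interface text tells. Its arguments: {"type":"object","properties":{"hand":{"type":"array","items":{"type":"number"}},"slide":{"type":"array","items":{"type":"array","items":{"type":"number"}}},"dr":{"type":"array","items":{"type":"array","items":{"type":"number"}}},"newtons":{"type":"number"}},"required":["hand","slide","dr"]}

```bash
mkdir -p pics; cat > h.py <<'E'
import numpy as np,cv2
from bench import bot,optics
def snap(n,f):
    c=optics.capture(n); cv2.imwrite('pics/'+f,cv2.cvtColor(c['image'],cv2.COLOR_RGB2BGR)); return c
def ray(c,u,v,z):
    M=np.linalg.inv(c['world_to_cam']); d=M[:3,:3]@[(u-c['cx'])/c['fx'],(v-c['cy'])/c['fy'],1]; o=M[:3,3]
    return o+d*(z-o[2])/d[2]
E
python3 - <<'E'
from h import *
import pickle
a=snap('top','t0.png');b=snap('side','s0.png')
pickle.dump((a,b),open('c.pkl','wb'))
for c in(a,b): print(np.linalg.inv(c['world_to_cam']).round(3),c['fx'])
print(bot.get_obs(),bot.grip_depth)
E
```

```text
[[ 1.500e-02 -9.960e-01  8.600e-02  3.760e-01]
 [-1.000e+00 -1.500e-02 -1.000e-03 -1.800e-02]
 [ 2.000e-03 -8.600e-02 -9.960e-01  1.522e+00]
 [ 0.000e+00  0.000e+00  0.000e+00  1.000e+00]] 509.38639131356695
[[-0.727  0.579 -0.368  1.125]
 [ 0.686  0.622 -0.377  0.62 ]
 [ 0.011 -0.527 -0.85   1.533]
 [ 0.     0.     0.     1.   ]] 555.167037105854
{'time': 0.1, 'joint_pos': array([-7.12535880e+01,  1.79875819e+01,  2.58328629e+00,  7.46913902e+01,
       -3.92078330e-04,  8.20003744e+01]), 'qd': array([-0.04719198, -0.07162713,  0.15608334,  0.02880276, -0.02697275,
       -0.07971463]), 'joint_efforts': array([ 2.02424642e-03, -4.81728315e+01,  2.99242204e+01,  1.28320974e-02,
       -1.71723027e-04, -5.71862174e-06]), 'position': array([ 0.25860026, -0.51304857,  0.2304859 ]), 'orientation': array([-1.79905191e+02, -1.29280072e-02,  2.67460272e+01]), 'force': array([-0.26738348, -0.00142138, -0.27906499]), 'ft_torque': array([-0.02672504, -0.01721979,  0.02204172]), 'grip_force': 0.0, 'finger_gap': 0.08583339975774894} -0.0187
```

View pics/t0.png

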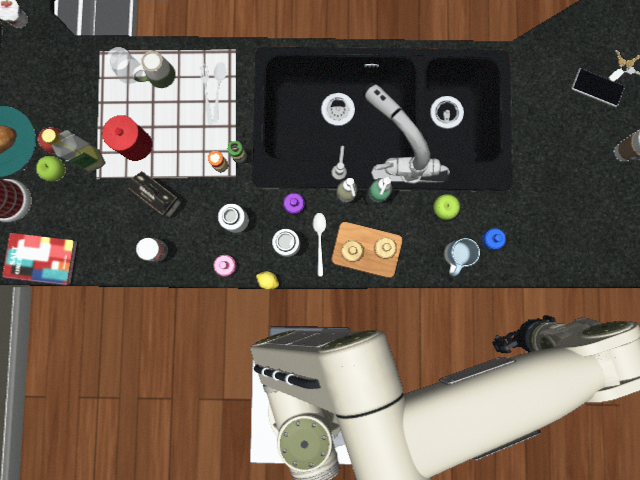

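View pics/s0.png

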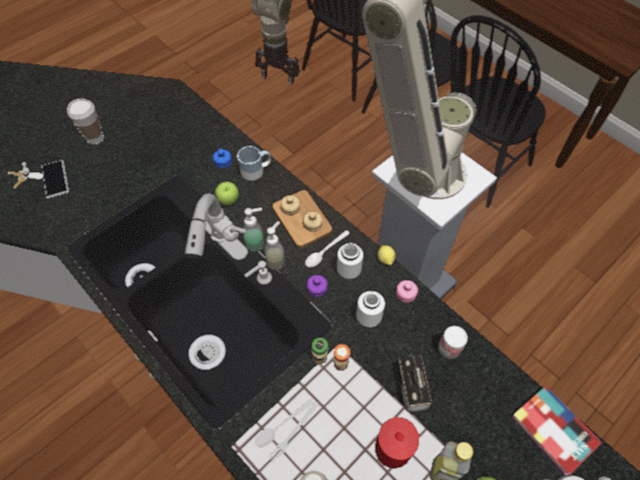

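The top view shows two beech caps on the board at (352,251) and (386,247). The white open caddies are at (233,217) and (286,242). The purple (293,203), pink (225,265) and blue (495,239) caps are look-alikes by colour and not meant. The side view agrees: caps at (290,204) and (313,220), caddies at (350,260) and (371,308). I'll confirm with one enlarged crop.

```bash
python3 - <<'E'
from h import *
import pickle
a,b=pickle.load(open('c.pkl','rb'))
im=cv2.cvtColor(a['image'],cv2.COLOR_RGB2BGR)
t=cv2.resize(im[200:275,210:410],None,fx=4,fy=4,interpolation=cv2.INTER_CUBIC)
s=cv2.cvtColor(b['image'],cv2.COLOR_RGB2BGR)[185:335,270:400]
s=cv2.resize(s,None,fx=2,fy=2)
o=np.zeros((600,800,3),np.uint8);o[:300]=t;o[300:600,:260]=s;cv2.imwrite('pics/crop.png',o)
for n,u,v,z in[('capA',352,251,.08),('capB',386,247,.08),('jarL',233,217,.113),('jarR',286,242,.113)]: print(n,ray(a,u,v,z).round(4))
E
```

```text
capA [ 0.4614 -0.1244  0.08  ]
capB [ 0.4742 -0.2207  0.08  ]
jarL [0.5493 0.2102 0.113 ]
jarR [0.4817 0.0613 0.113 ]
```

View pics/crop.png

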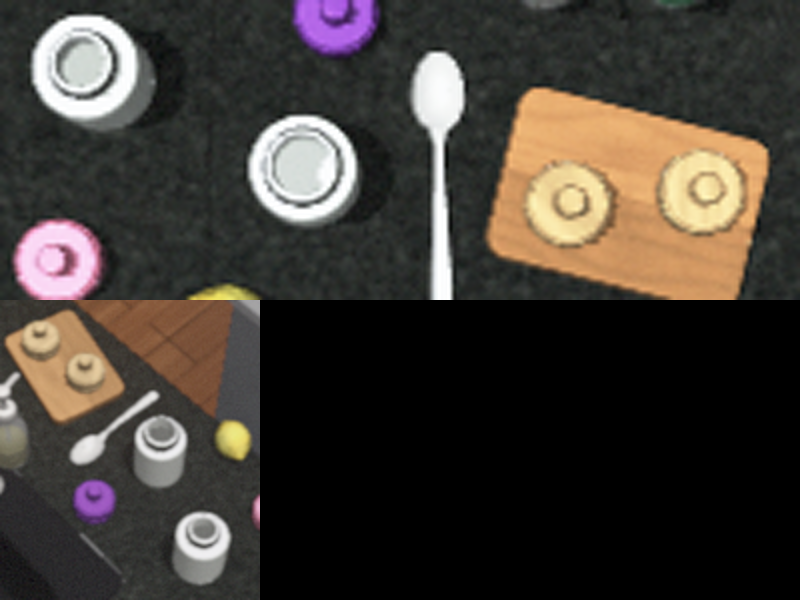

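The crop confirms the two beech caps, with knobs at top-view (352.8,250.5) and (387,246.8). The right caddy's neck ring is wider (about 79 crop px) than the left one's (about 70 px). So the right caddy probably has the 51 mm neck and the left the 44 mm. I'll go above the caps for a wrist look.

Emit:
drive_tool --hand '[1,1,1,1,1,1,1,1,1,1]' --slide '[[0.034,-0.021,-0.005],[0.034,-0.021,-0.005],[0.034,-0.021,-0.005],[0.034,-0.021,-0.005],[0.034,-0.021,-0.005],[0.034,-0.021,-0.005],[0.034,-0.021,-0.005],[0.034,-0.021,-0.005],[0.034,-0.021,-0.005],[0.034,-0.021,-0.005]]' --dr '[[0,0,0],[0,0,0],[0,0,0],[0,0,0],[0,0,0],[0,0,0],[0,0,0],[0,0,0],[0,0,0],[0,0,0]]'

```text
time: 0.93
position: [0.4683, -0.171, 0.2813]
orientation: [-180.0, 0.0, 26.7]
force: [1.0, -1.4, -0.7]
finger_gap: 0.0853
grip_force: 0.0
```

Emit:
drive_tool --hand '[1,1,1,1,1,1,1,1,1,1]' --slide '[[0,0,0],[0,0,0],[0,0,0],[0,0,0],[0,0,0],[0,0,0],[0,0,0],[0,0,0],[0,0,0],[0,0,0]]' --dr '[[0,0,-7],[0,0,-7],[0,0,-7],[0,0,-7],[0,0,-7],[0,0,-7],[0,0,-7],[0,0,-7],[0,0,-7],[0,0,0]]'

```text
time: 1.77
position: [0.4676, -0.1728, 0.2809]
orientation: [-180.0, -0.0, 89.9]
force: [-0.4, -0.7, -0.0]
finger_gap: 0.0851
grip_force: 0.0
```

```bash
cat >> h.py <<'E'
from scipy.spatial.transform import Rotation as Ro
def wsnap(f):
    o=bot.get_obs(); c=snap('wrist',f); T=np.eye(4);T[:3,:3]=Ro.from_euler('xyz',o['orientation'],degrees=True).as_matrix();T[:3,3]=o['position']
    c['world_to_cam']=np.linalg.inv(T@c['mount']); return c,o
def st(o): print(round(o['time'],2),o['position'].round(4),o['orientation'].round(2),'F',o['force'].round(2),'gap',round(o['finger_gap'],4),'grip',round(o['grip_force'],1))
E
python3 - <<'E'
from h import *
import pickle
c,o=wsnap('w1.png');pickle.dump(c,open('w1.pkl','wb'));st(o);print(o['joint_pos'].round(1));print(c['mount'].round(3))
E
```

```text
1.77 [ 0.4676 -0.1728  0.2809] [-1.7995e+02 -2.0000e-02  8.9920e+01] F [-0.37 -0.65 -0.03] gap 0.0851 grip 0.0
[-29.5   8.9  -2.2  79.   -0.   60.6]
[[-0.    -0.96  -0.281  0.072]
 [ 1.    -0.    -0.     0.   ]
 [ 0.    -0.281  0.96  -0.143]
 [ 0.     0.     0.     1.   ]]
```

View pics/w1.png

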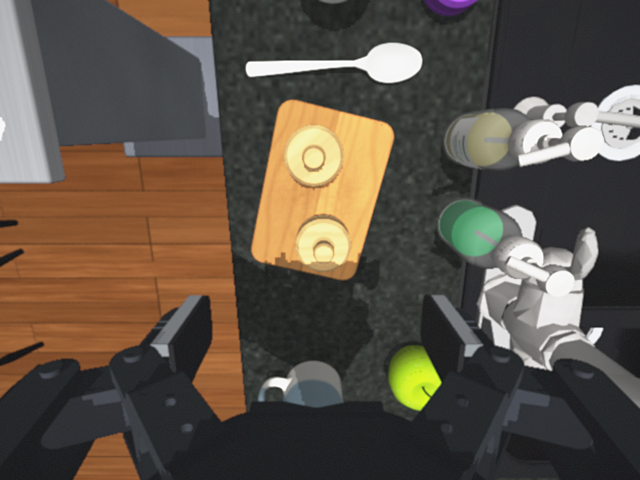

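The wrist view shows cap A with its knob at (314,157) and cap B at (323,250). The spoon is above them, and the near caddy is just out of view at the top.

```bash
python3 - <<'E'
from h import *
import pickle
c=pickle.load(open('w1.pkl','rb'));a,b=pickle.load(open('c.pkl','rb'))
g=cv2.cvtColor(c['image'],cv2.COLOR_RGB2GRAY)
for n,(u,v) in dict(A=(314,157),B=(323,247)).items():
    roi=cv2.resize(g[v-40:v+40,u-40:u+40],None,fx=4,fy=4,interpolation=cv2.INTER_CUBIC)
    for nm,r0,r1,z in(('knob',8,16,.08),('skirt',24,33,.054)):
        h=cv2.HoughCircles(roi,cv2.HOUGH_GRADIENT,1,400,param1=100,param2=12,minRadius=r0*4,maxRadius=r1*4)
        if h is None: print('none');continue
        x,y,r=h[0][0]/4; print(n,nm,(u-40+x).round(1),(v-40+y).round(1),r,ray(c,u-40+x,v-40+y,z).round(4))
for u,v,z in[(352.75,250.5,.08),(387,246.75,.08),(230.75,215.75,.113),(285.6,241.8,.113)]:print(ray(a,u,v,z).round(4))
E
```

```text
A knob 313.4 158.1 9.825 [ 0.4648 -0.1249  0.08  ]
A skirt 314.1 156.4 26.5 [ 0.4654 -0.125   0.054 ]
B knob 323.6 251.4 10.675 [ 0.475  -0.2185  0.08  ]
B skirt 323.4 246.4 27.875 [ 0.4752 -0.2215  0.054 ]
[ 0.4628 -0.1265  0.08  ]
[ 0.4749 -0.2236  0.08  ]
[0.5527 0.2166 0.113 ]
[0.4822 0.0624 0.113 ]
```

Emit:
drive_tool --hand '[1,1,1,1,1,1,1,1,1,1]' --slide '[[0.038,0.005,0],[0.038,0.005,0],[0.038,0.005,0],[0.038,0.005,0],[0.038,0.005,0],[0.038,0.005,0],[0.038,0.005,0],[0.038,0.005,0],[0.038,0.005,0],[0,0,0]]' --dr '[[0,0,0],[0,0,0],[0,0,0],[0,0,0],[0,0,0],[0,0,0],[0,0,0],[0,0,0],[0,0,0],[0,0,0]]'

```text
time: 2.65
position: [0.5144, 0.1747, 0.2807]
orientation: [-180.0, -0.1, 89.9]
force: [-0.2, -0.5, -0.2]
finger_gap: 0.0856
grip_force: 0.0
```

Emit:
drive_tool --hand '[1,1]' --slide '[[0,0,0],[0,0,0]]' --dr '[[0,0,0],[0,0,0]]'

```text
time: 2.82
position: [0.5141, 0.1689, 0.2809]
orientation: [-180.0, 0.0, 89.7]
force: [0.0, -1.1, -0.2]
finger_gap: 0.0857
grip_force: 0.0
```

```bash
python3 - <<'E'
from h import *
import pickle
c,o=wsnap('w2.png');pickle.dump(c,open('w2.pkl','wb'));st(o)
g=cv2.cvtColor(c['image'],cv2.COLOR_RGB2GRAY)
for p in((.4822,.0624,.113),(.5527,.2166,.113)):
    q=c['world_to_cam']@[*p,1]; u,v=int(c['fx']*q[0]/q[2]+c['cx']),int(c['fy']*q[1]/q[2]+c['cy'])
    print('pred',u,v,q[2].round(3))
E
```

```text
2.82 [0.5141 0.1689 0.2809] [-1.7996e+02  4.0000e-02  8.9680e+01] F [ 0.03 -1.07 -0.24] gap 0.0857 grip 0.0
pred 284 320 0.349
pred 360 160 0.305
```

View pics/w2.png

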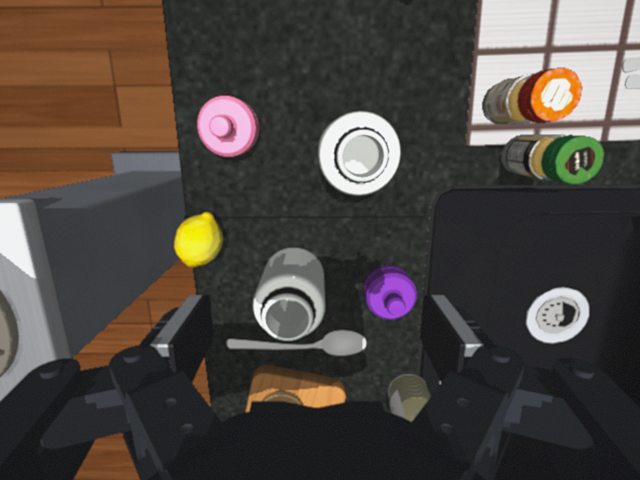

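This view shows the far caddy's mouth at (362,155) and the near caddy's mouth at (288,315). The gripper fingers are in frame below.

```bash
python3 - <<'E'
from h import *
import pickle
c=pickle.load(open('w2.pkl','rb'))
g=cv2.cvtColor(c['image'],cv2.COLOR_RGB2GRAY)
out=[]
for n,u,v,z in(('L',362,155,.113),('R',288,315,.113)):
    roi=cv2.resize(g[v-50:v+50,u-50:u+50],None,fx=4,fy=4,interpolation=cv2.INTER_CUBIC); out.append(roi)
    for r0,r1 in((16,22),(22,27),(27,34)):
        h=cv2.HoughCircles(roi,cv2.HOUGH_GRADIENT,1,400,param1=80,param2=10,minRadius=r0*4,maxRadius=r1*4)
        if h is None: continue
        x,y,r=h[0][0]/4;q=c['world_to_cam']@[*ray(c,u-50+x,v-50+y,z),1]
        print(n,(u-50+x).round(1),(v-50+y).round(1),r,'diam mm',(2000*r*q[2]/c['fx']).round(1),ray(c,u-50+x,v-50+y,z).round(4))
cv2.imwrite('pics/w2c.png',np.hstack(out))
E
```

```text
L 362.1 155.6 21.275 diam mm 36.5 [0.5536 0.2207 0.113 ]
L 360.9 154.4 26.85 diam mm 46.0 [0.5525 0.2218 0.113 ]
L 361.1 155.9 27.45 diam mm 47.1 [0.5528 0.2205 0.113 ]
R 286.6 315.9 21.85 diam mm 42.8 [0.4844 0.0677 0.113 ]
R 288.6 313.9 26.575 diam mm 52.0 [0.4864 0.0699 0.113 ]
R 287.9 313.9 27.5 diam mm 53.8 [0.4857 0.0699 0.113 ]
```

View pics/w2c.png

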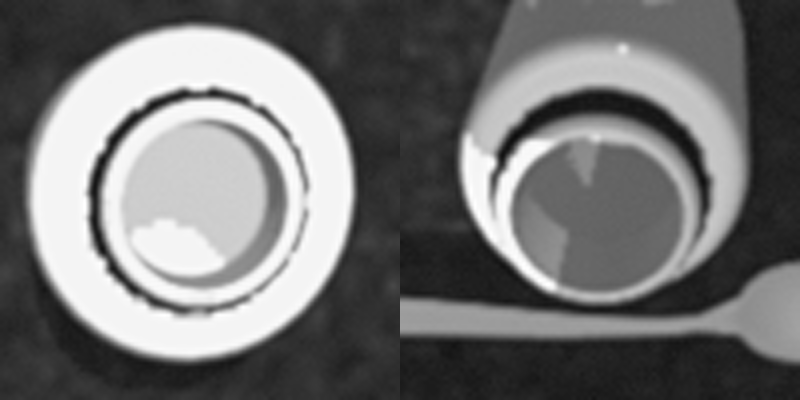

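Emit:
drive_tool --hand '[1,1,1,1,1,1,1,1]' --slide '[[-0.0335,-0.0075,0],[-0.0335,-0.0075,0],[-0.0335,-0.0075,0],[-0.0335,-0.0075,0],[0,0,0],[0,0,0],[0,0,0],[0,0,0]]' --dr '[[0,0,0],[0,0,0],[0,0,0],[0,0,0],[0,0,0],[0,0,0],[0,0,0],[0,0,0]]'

```text
time: 3.53
position: [0.4839, 0.0349, 0.2814]
orientation: [180.0, -0.0, 89.7]
force: [-0.0, 0.5, 0.3]
finger_gap: 0.0854
grip_force: 0.0
```

```bash
cat >> h.py <<'E'
def circ(c,p,rr,S=50,p2=10):
    g=cv2.cvtColor(c['image'],cv2.COLOR_RGB2GRAY); q=c['world_to_cam']@[*p,1]; u,v=int(c['fx']*q[0]/q[2]+c['cx']),int(c['fy']*q[1]/q[2]+c['cy'])
    print('pred',u,v)
    roi=cv2.resize(g[v-S:v+S,u-S:u+S],None,fx=4,fy=4,interpolation=cv2.INTER_CUBIC)
    k=c['fx']/q[2]/1000
    for d0,d1 in rr:
        h=cv2.HoughCircles(roi,cv2.HOUGH_GRADIENT,1,400,param1=80,param2=p2,minRadius=int(d0*k*2),maxRadius=int(d1*k*2))
        if h is None: continue
        x,y,r=h[0][0]/4; print((u-S+x).round(1),(v-S+y).round(1),'d',(2*r/k).round(1),ray(c,u-S+x,v-S+y,p[2]).round(4))
    return roi
E
python3 - <<'E'
from h import *
c,o=wsnap('w3.png');st(o)
cv2.imwrite('pics/w3c.png',circ(c,(.484,.065,.113),((36,43),(43,47),(48,53),(53,58))))
E
```

```text
3.53 [0.4839 0.0349 0.2814] [ 1.7998e+02 -1.0000e-02  8.9690e+01] F [-0.05  0.49  0.29] gap 0.0854 grip 0.0
pred 316 181
316.9 181.1 d 42.2 [0.4847 0.0653 0.113 ]
314.4 180.4 d 46.6 [0.4825 0.0659 0.113 ]
316.9 180.1 d 50.9 [0.4847 0.0661 0.113 ]
317.1 179.9 d 53.9 [0.4849 0.0664 0.113 ]
```

View pics/w3c.png

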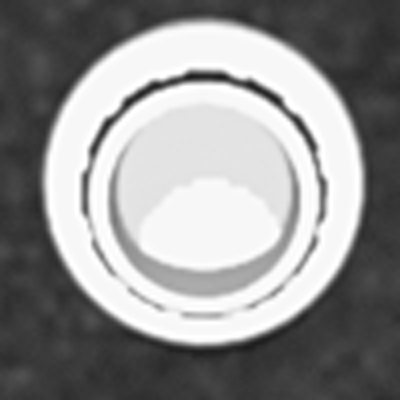

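Emit:
drive_tool --hand '[1,1,1,1,1,1,1,1,1,1]' --slide '[[-0.04,-0.0045,0],[-0.04,-0.0045,0],[-0.04,-0.0045,0],[-0.04,-0.0045,0],[0,0,0.03],[0,0,0.03],[0,0,0.03],[0,0,0.03],[0,0,0],[0,0,0]]' --dr '[[0,0,0],[0,0,0],[0,0,0],[0,0,0],[0,0,0],[0,0,0],[0,0,0],[0,0,0],[0,0,0],[0,0,0]]'

```text
time: 4.42
position: [0.4642, -0.1237, 0.1603]
orientation: [-179.8, -0.1, 89.8]
force: [-1.0, 0.2, 0.3]
finger_gap: 0.0855
grip_force: 0.0
```

```bash
python3 - <<'E'
from h import *
c,o=wsnap('w4.png');st(o)
circ(c,(.465,-.125,.08),((18,25),))
circ(c,(.465,-.125,.054),((56,66),),S=90)
E
```

```text
4.42 [ 0.4642 -0.1237  0.1603] [-1.7979e+02 -9.0000e-02  8.9830e+01] F [-0.97  0.17  0.28] gap 0.0855 grip 0.0
pred 317 246
318.1 242.6 d 21.7 [ 0.4651 -0.122   0.08  ]
pred 317 235
318.4 231.9 d 57.5 [ 0.4654 -0.1219  0.054 ]
```

Emit:
drive_tool --hand '[1,1,1,1,1,-1,-1,-1,-1,-1]' --slide '[[0.0015,0.001,0.03],[0,0,0.03],[0,0,0.03],[0,0,0.013],[0,0,0],[0,0,0],[0,0,0],[0,0,0],[0,0,0],[0,0,0]]' --dr '[[0,0,0],[0,0,0],[0,0,0],[0,0,0],[0,0,0],[0,0,0],[0,0,0],[0,0,0],[0,0,0],[0,0,0]]' --newtons 40

```text
time: 5.3
position: [0.467, -0.1239, 0.0595]
orientation: [179.9, 0.1, 89.7]
force: [-2.0, 0.6, 1.8]
finger_gap: 0.0257
grip_force: 0.1
```

Emit:
drive_tool --hand '[-1,-1,-1,-1,-1,-1]' --slide '[[0,0,0],[0,0,0],[0,0,0],[0,0,0],[0,0,0],[0,0,0]]' --dr '[[0,0,0],[0,0,0],[0,0,0],[0,0,0],[0,0,0],[0,0,0]]'

```text
time: 5.8
position: [0.4669, -0.1239, 0.0595]
orientation: [179.9, 0.1, 89.7]
force: [0.1, 0.3, 5.3]
finger_gap: 0.0204
grip_force: 38.9
```

Emit:
drive_tool --hand '[-1,-1,-1,-1,-1,-1,-1,-1]' --slide '[[0,0,-0.015],[0,0,-0.03],[0,0,-0.03],[0,0,-0.03],[0,0,-0.03],[0,0,0],[0,0,0],[0,0,0]]' --dr '[[0,0,0],[0,0,0],[0,0,0],[0,0,0],[0,0,0],[0,0,0],[0,0,0],[0,0,0]]'

```text
time: 6.47
position: [0.4659, -0.1234, 0.193]
orientation: [-180.0, 0.0, 89.7]
force: [-0.2, -0.4, -2.1]
finger_gap: 0.0206
grip_force: 39.3
```

```bash
python3 - <<'E'
from h import *
c,o=wsnap('w5.png');st(o)
p=o['position']
circ(c,(p[0],p[1],p[2]-.0055),((57,66),),S=100)
E
```

```text
6.47 [ 0.4659 -0.1234  0.193 ] [-179.99    0.     89.74] F [-0.18 -0.43 -2.06] gap 0.0206 grip 39.3
pred 316 294
316.6 281.4 d 57.2 [ 0.4661 -0.1169  0.1875]
```

View pics/w5.png

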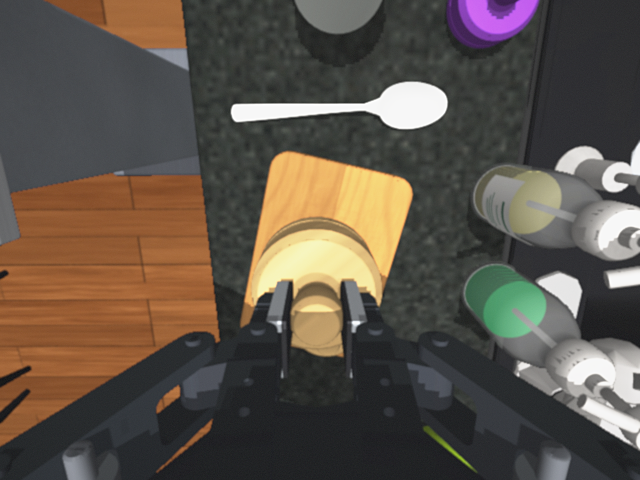

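The cap is held, with its knob top near (317,317) between the pads. Next I'll estimate its offset from the TCP along tool x.

```bash
python3 - <<'E'
from h import *
im=cv2.imread('pics/w5.png');g=cv2.cvtColor(im,cv2.COLOR_BGR2HSV)
c,o=wsnap('w6.png');st(o);p=o['position']
col=cv2.cvtColor(c['image'],cv2.COLOR_RGB2GRAY)[:, 312:322].mean(1)
d=np.diff(col); i=[k for k in range(190,380) if abs(d[k])>6]; print([(k,round(d[k])) for k in i])
for v in (229,283,350): print(v,[ (ray(c,317,v,z)[1]-p[1]).round(4) for z in(p[2]-.0055,p[2]+.0205)])
E
```

```text
6.52 [ 0.4653 -0.1232  0.1923] [-1.7991e+02 -4.0000e-02  8.9740e+01] F [-0.66  0.19 -0.99] gap 0.0205 grip 39.3
[(215, -20), (216, -29), (217, -7), (218, 17), (219, 9), (220, -18), (221, -17), (226, -12), (227, 15), (228, 57), (229, 34), (230, 7), (239, 7), (271, -7), (272, -10), (279, -8), (280, -27), (281, -42), (282, -26), (283, -9), (294, 23), (295, 29), (296, 15), (301, -30), (303, 50), (304, 24), (307, -19), (308, -26), (312, -13), (313, -14), (347, -14), (349, 9), (353, -12), (354, -29), (355, -38), (356, -26), (357, -7)]
229 [np.float64(0.0312), np.float64(0.0382)]
283 [np.float64(0.0057), np.float64(0.0172)]
350 [np.float64(-0.0293), np.float64(-0.0117)]
```

Emit:
drive_tool --hand '[-1,-1,-1,-1,-1,-1,-1,-1,-1]' --slide '[[0.0375,0.0036,0],[0.0375,0.0036,0],[0.0375,0.0036,0],[0.0375,0.0036,0],[0.0375,0.0036,0],[0,0,0],[0,0,0],[0,0,0],[0,0,0]]' --dr '[[0,0,0],[0,0,0],[0,0,0],[0,0,0],[0,0,0],[0,0,0],[0,0,0],[0,0,0],[0,0,0]]'

```text
time: 7.32
position: [0.4845, 0.063, 0.1925]
orientation: [-179.9, 0.0, 89.7]
force: [0.6, -0.5, -0.5]
finger_gap: 0.0209
grip_force: 39.3
```

Emit:
drive_tool --hand '[-1,-1,-1,-1,-1,-1,-1,-1,-1]' --slide '[[0.001,0,0.018],[0,0,0.018],[0,0,0],[0,0,0],[0,0,0.003],[0,0,0.003],[0,0,0.002],[0,0,0],[0,0,0]]' --dr '[[0,0,0],[0,0,0],[0,0,0],[0,0,0],[0,0,0],[0,0,0],[0,0,0],[0,0,0],[0,0,0]]'

```text
time: 8.07
position: [0.4851, 0.0649, 0.1495]
orientation: [180.0, 0.0, 89.7]
force: [0.4, 0.7, -0.2]
finger_gap: 0.0204
grip_force: 39.3
```

Emit:
drive_tool --hand '[-1,-1,-1,-1]' --slide '[[0,0,0.002],[0,0,0.002],[0,0,0],[0,0,0]]' --dr '[[0,0,0],[0,0,0],[0,0,0],[0,0,0]]'

```text
time: 8.4
position: [0.4852, 0.065, 0.1455]
orientation: [180.0, 0.0, 89.8]
force: [0.3, -0.8, 1.6]
finger_gap: 0.0205
grip_force: 39.6
```

Emit:
drive_tool --hand '[-1,-1,-1,-1]' --slide '[[0,0,0.002],[0,0,0.002],[0,0,0],[0,0,0]]' --dr '[[0,0,0],[0,0,0],[0,0,0],[0,0,0]]'

```text
time: 8.73
position: [0.4848, 0.0652, 0.1414]
orientation: [-180.0, -0.0, 89.8]
force: [-0.4, 1.4, 3.6]
finger_gap: 0.0206
grip_force: 39.8
```

Emit:
drive_tool --hand '[-1,-1,-1,-1,-1]' --slide '[[0,0,0.002],[0,0,0.002],[0,0,0.002],[0,0,0],[0,0,0]]' --dr '[[0,0,0],[0,0,0],[0,0,0],[0,0,0],[0,0,0]]'

```text
time: 9.15
position: [0.4848, 0.0652, 0.1351]
orientation: [-180.0, -0.0, 89.8]
force: [-0.8, 1.2, 1.9]
finger_gap: 0.0206
grip_force: 39.7
```

Emit:
drive_tool --hand '[-1,-1,-1,-1,-1]' --slide '[[0,0,0.002],[0,0,0.002],[0,0,0.002],[0,0,0],[0,0,0]]' --dr '[[0,0,0],[0,0,0],[0,0,0],[0,0,0],[0,0,0]]'

```text
time: 9.57
position: [0.4851, 0.0652, 0.1296]
orientation: [180.0, -0.0, 89.8]
force: [-2.2, 2.4, 7.7]
finger_gap: 0.0201
grip_force: 40.2
```

Emit:
drive_tool --hand '[-1,-1,-1,-1,-1]' --slide '[[0,0,0.002],[0,0,0.002],[0,0,0],[0,0,0],[0,0,0]]' --dr '[[0,0,0],[0,0,0],[0,0,0],[0,0,0],[0,0,0]]'

```text
time: 9.98
position: [0.4858, 0.0653, 0.1295]
orientation: [179.8, -0.0, 89.8]
force: [-10.6, 3.3, 34.6]
finger_gap: 0.0207
grip_force: 43.1
```

The cap is home: the height is right and the stop is stiff. I'll unload, release and rise.

Emit:
drive_tool --hand '[-1,-1,1,1,1,1,1,1]' --slide '[[0,0,-0.002],[0,0,-0.002],[0,0,0],[0,0,0],[0,0,0],[0,0,0],[0,0,0],[0,0,0]]' --dr '[[0,0,0],[0,0,0],[0,0,0],[0,0,0],[0,0,0],[0,0,0],[0,0,0],[0,0,0]]'

```text
time: 10.65
position: [0.485, 0.0648, 0.129]
orientation: [-180.0, 0.0, 89.7]
force: [-0.4, 0.2, -0.3]
finger_gap: 0.0855
grip_force: 0.0
```

Emit:
drive_tool --hand '[1,1,1,1,1,1,1,1]' --slide '[[0,0,-0.02],[0,0,-0.04],[0,0,-0.04],[0,0,-0.04],[0,0,0],[0,0,0],[0,0,0],[0,0,0]]' --dr '[[0,0,0],[0,0,0],[0,0,0],[0,0,0],[0,0,0],[0,0,0],[0,0,0],[0,0,0]]'

```text
time: 11.32
position: [0.4842, 0.065, 0.2679]
orientation: [-179.9, 0.0, 89.7]
force: [0.2, 0.2, 0.3]
finger_gap: 0.0855
grip_force: 0.0
```

```bash
python3 - <<'E'
from h import *
c,o=wsnap('w7.png');st(o)
circ(c,(.4847,.0655,.150),((18,25),));circ(c,(.4847,.0655,.124),((55,66),),S=80)
E
```

```text
11.32 [0.4842 0.065  0.2679] [-179.86    0.     89.74] F [0.22 0.19 0.29] gap 0.0855 grip 0.0
pred 317 229
316.6 227.1 d 22.9 [0.4842 0.067  0.15  ]
pred 317 220
317.4 219.9 d 60.1 [0.4848 0.0663 0.124 ]
```

Emit:
drive_tool --hand '[1,1,1,1,1,1,1,1,1,1]' --slide '[[-0.0408,-0.0011,0],[-0.0408,-0.0011,0],[-0.0408,-0.0011,0],[-0.0408,-0.0011,0],[-0.0408,-0.0011,0],[-0.0408,-0.0011,0],[-0.0408,-0.0011,0],[0,0,0.036],[0,0,0.036],[0,0,0.036]]' --dr '[[0,0,0],[0,0,0],[0,0,0],[0,0,0],[0,0,0],[0,0,0],[0,0,0],[0,0,0],[0,0,0],[0,0,0]]'

```text
time: 12.2
position: [0.4752, -0.2216, 0.1589]
orientation: [-180.0, -0.0, 89.6]
force: [0.4, -0.3, -0.3]
finger_gap: 0.0859
grip_force: 0.0
```

Emit:
drive_tool --hand '[1,1,1,1,1]' --slide '[[0,0,0],[0,0,0],[0,0,0],[0,0,0],[0,0,0]]' --dr '[[0,0,0],[0,0,0],[0,0,0],[0,0,0],[0,0,0]]'

```text
time: 12.62
position: [0.4776, -0.2213, 0.1638]
orientation: [179.8, 0.1, 89.8]
force: [-0.1, 0.0, 0.4]
finger_gap: 0.0853
grip_force: 0.0
```

```bash
python3 - <<'E'
from h import *
c,o=wsnap('w8.png');st(o)
circ(c,(.475,-.2205,.08),((18,25),))
circ(c,(.475,-.2205,.054),((56,66),),S=90)
E
```

```text
12.62 [ 0.4776 -0.2213  0.1638] [1.7979e+02 1.5000e-01 8.9780e+01] F [-0.12  0.01  0.39] gap 0.0853 grip 0.0
pred 311 241
312.1 241.4 d 21.2 [ 0.4751 -0.2202  0.08  ]
pred 312 231
312.4 229.1 d 57.7 [ 0.4751 -0.2189  0.054 ]
```

Emit:
drive_tool --hand '[1,1,1,1,1,-1,-1,-1,-1,-1]' --slide '[[0.0015,-0.002,0.03],[0,0,0.03],[0,0,0.03],[0,0,0.013],[0,0,0],[0,0,0],[0,0,0],[0,0,0],[0,0,0],[0,0,0]]' --dr '[[0,0,0],[0,0,0],[0,0,0],[0,0,0],[0,0,0],[0,0,0],[0,0,0],[0,0,0],[0,0,0],[0,0,0]]' --newtons 40

```text
time: 13.5
position: [0.4748, -0.2196, 0.0595]
orientation: [179.9, 0.1, 89.7]
force: [-0.2, 0.5, -0.1]
finger_gap: 0.0257
grip_force: 0.0
```

Emit:
drive_tool --hand '[-1,-1,-1,-1,-1,-1]' --slide '[[0,0,0],[0,0,0],[0,0,0],[0,0,0],[0,0,0],[0,0,0]]' --dr '[[0,0,0],[0,0,0],[0,0,0],[0,0,0],[0,0,0],[0,0,0]]'

```text
time: 14.0
position: [0.4748, -0.2196, 0.0594]
orientation: [179.9, 0.1, 89.7]
force: [-0.4, -0.7, 6.1]
finger_gap: 0.0207
grip_force: 39.0
```

Emit:
drive_tool --hand '[-1,-1,-1,-1,-1,-1,-1,-1]' --slide '[[0,0,-0.015],[0,0,-0.03],[0,0,-0.03],[0,0,-0.03],[0,0,-0.03],[0,0,-0.03],[0,0,0],[0,0,0]]' --dr '[[0,0,0],[0,0,0],[0,0,0],[0,0,0],[0,0,0],[0,0,0],[0,0,0],[0,0,0]]'

```text
time: 14.67
position: [0.475, -0.2198, 0.2252]
orientation: [179.8, 0.1, 89.7]
force: [1.0, 0.6, -1.1]
finger_gap: 0.0205
grip_force: 39.4
```

Emit:
drive_tool --hand '[-1,-1,-1,-1,-1,-1,-1,-1,-1,-1]' --slide '[[0.04,0.007,0],[0.04,0.007,0],[0.04,0.007,0],[0.04,0.007,0],[0.04,0.007,0],[0.04,0.007,0],[0.04,0.007,0],[0.04,0.007,0],[0.04,0.007,0],[0.04,0.007,0]]' --dr '[[0,0,0],[0,0,0],[0,0,0],[0,0,0],[0,0,0],[0,0,0],[0,0,0],[0,0,0],[0,0,0],[0,0,0]]'

```text
time: 15.5
position: [0.5447, 0.1825, 0.2213]
orientation: [-179.8, 0.0, 89.8]
force: [0.7, -0.9, -0.6]
finger_gap: 0.0205
grip_force: 39.4
```

Emit:
drive_tool --hand '[-1,-1,-1,-1,-1,-1]' --slide '[[0.04,0.007,0],[0,0,0],[0,0,0],[0,0,0],[0,0,0],[0,0,0]]' --dr '[[0,0,0],[0,0,0],[0,0,0],[0,0,0],[0,0,0],[0,0,0]]'

```text
time: 16.0
position: [0.5527, 0.2191, 0.2229]
orientation: [-180.0, 0.0, 89.6]
force: [-0.0, 0.2, -0.7]
finger_gap: 0.0204
grip_force: 39.4
```

Small correction, then descend to just above the rim and feel for the fit.

Emit:
drive_tool --hand '[-1,-1,-1,-1,-1,-1,-1,-1,-1]' --slide '[[0.001,0.001,0.03],[0,0,0.036],[0,0,0],[0,0,0],[0,0,0],[0,0,0.003],[0,0,0.002],[0,0,0],[0,0,0]]' --dr '[[0,0,0],[0,0,0],[0,0,0],[0,0,0],[0,0,0],[0,0,0],[0,0,0],[0,0,0],[0,0,0]]'

```text
time: 16.75
position: [0.5543, 0.2216, 0.1531]
orientation: [179.9, -0.0, 89.7]
force: [-0.2, -0.3, -0.5]
finger_gap: 0.0206
grip_force: 39.5
```

Emit:
drive_tool --hand '[-1,-1,-1,-1]' --slide '[[0,0,0.002],[0,0,0.002],[0,0,0],[0,0,0]]' --dr '[[0,0,0],[0,0,0],[0,0,0],[0,0,0]]'

```text
time: 17.08
position: [0.5537, 0.2216, 0.148]
orientation: [-180.0, 0.0, 89.8]
force: [0.5, 0.3, -0.1]
finger_gap: 0.0208
grip_force: 39.5
```

Emit:
drive_tool --hand '[-1,-1,-1,-1]' --slide '[[0,0,0.002],[0,0,0.002],[0,0,0],[0,0,0]]' --dr '[[0,0,0],[0,0,0],[0,0,0],[0,0,0]]'

```text
time: 17.42
position: [0.5544, 0.2216, 0.1449]
orientation: [179.9, -0.0, 89.7]
force: [0.6, -0.1, 3.1]
finger_gap: 0.02
grip_force: 40.1
```

Emit:
drive_tool --hand '[-1,-1,-1,-1]' --slide '[[0,0,0.002],[0,0,0.002],[0,0,0],[0,0,0]]' --dr '[[0,0,0],[0,0,0],[0,0,0],[0,0,0]]'

```text
time: 17.75
position: [0.5542, 0.2221, 0.1407]
orientation: [180.0, -0.1, 89.8]
force: [-0.5, 2.0, 3.5]
finger_gap: 0.0204
grip_force: 40.0
```

The cap is over the neck and at the seal. Now I'll push it home.

Emit:
drive_tool --hand '[-1,-1,-1,-1,-1]' --slide '[[0,0,0.002],[0,0,0.002],[0,0,0.002],[0,0,0],[0,0,0]]' --dr '[[0,0,0],[0,0,0],[0,0,0],[0,0,0],[0,0,0]]'

```text
time: 18.17
position: [0.5541, 0.222, 0.1344]
orientation: [180.0, -0.0, 89.8]
force: [0.1, 2.6, 3.2]
finger_gap: 0.0203
grip_force: 39.9
```

Emit:
drive_tool --hand '[-1,-1,-1,-1,-1]' --slide '[[0,0,0.002],[0,0,0.002],[0,0,0.002],[0,0,0],[0,0,0]]' --dr '[[0,0,0],[0,0,0],[0,0,0],[0,0,0],[0,0,0]]'

```text
time: 18.58
position: [0.5543, 0.2224, 0.1295]
orientation: [179.9, -0.1, 89.8]
force: [-2.7, 4.3, 9.9]
finger_gap: 0.0206
grip_force: 40.5
```

Emit:
drive_tool --hand '[-1,-1,-1,-1]' --slide '[[0,0,0.002],[0,0,0.0015],[0,0,0],[0,0,0]]' --dr '[[0,0,0],[0,0,0],[0,0,0],[0,0,0]]'

```text
time: 18.92
position: [0.5545, 0.2227, 0.1293]
orientation: [179.8, -0.1, 89.8]
force: [-7.4, 2.5, 27.7]
finger_gap: 0.0204
grip_force: 42.4
```

Emit:
drive_tool --hand '[-1,-1,1,1,1,1,1,1]' --slide '[[0,0,-0.002],[0,0,-0.0015],[0,0,0],[0,0,0],[0,0,0],[0,0,0],[0,0,0],[0,0,0]]' --dr '[[0,0,0],[0,0,0],[0,0,0],[0,0,0],[0,0,0],[0,0,0],[0,0,0],[0,0,0]]'

```text
time: 19.58
position: [0.5538, 0.2213, 0.1278]
orientation: [-180.0, 0.0, 89.7]
force: [1.4, 0.1, 0.1]
finger_gap: 0.0853
grip_force: 0.0
```

Emit:
drive_tool --hand '[1,1,1,1,1,1,1,1,1,1]' --slide '[[0,0,-0.02],[0,0,-0.04],[0,0,-0.04],[0,0,-0.04],[-0.03,0,-0.02],[-0.03,0,0],[0,0,0],[0,0,0],[0,0,0],[0,0,0]]' --dr '[[0,0,0],[0,0,0],[0,0,0],[0,0,0],[0,0,0],[0,0,0],[0,0,0],[0,0,0],[0,0,0],[0,0,0]]'

```text
time: 20.42
position: [0.5533, 0.1621, 0.2874]
orientation: [-179.9, 0.0, 89.8]
force: [0.0, 0.6, 0.2]
finger_gap: 0.0854
grip_force: 0.0
```

```bash
python3 - <<'E'
from h import *
c,o=wsnap('w9.png');st(o)
for p in((.4847,.0655),(.554,.2207)):
    circ(c,(*p,.150),((18,25),));circ(c,(*p,.124),((55,66),),S=70)
b=snap('side','s1.png')
s=b['image'][170:370,260:480,::-1];cv2.imwrite('pics/s1c.png',np.hstack([cv2.resize(s,(440,400)),cv2.resize(cv2.imread('pics/w9.png')[40:360,200:488],(360,400))]))
E
```

```text
20.42 [0.5533 0.1621 0.2874] [-179.92    0.     89.77] F [0.   0.62 0.17] gap 0.0854 grip 0.0
pred 240 328
240.6 329.1 d 23.8 [0.4851 0.0649 0.15  ]
pred 245 314
250.1 306.6 d 62.6 [0.4894 0.0735 0.124 ]
pred 317 149
317.4 150.6 d 18.3 [0.5543 0.2199 0.15  ]
pred 317 148
317.6 149.1 d 64.3 [0.5545 0.2199 0.124 ]
```

View pics/s1c.png

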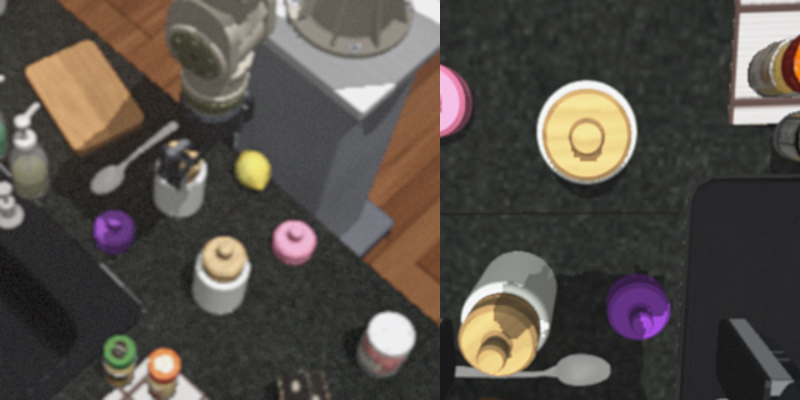

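Both caddies stand upright with their caps seated squarely on the shoulders. The far one is at (220,265) in the left half of the picture; the near one, partly behind the gripper, is at (180,185) and again at (500,340) in the right half. The gripper touches nothing and the bystanders are in place, so I'm handing in.

```bash
python3 -c "
from bench import bot
print(bot.finish_job())"
```

```text
the job is handed in; nothing more can be done
None
```

I pressed each cap past its seal onto its matching caddy's shoulder (both stopped hard at home height), left both caddies standing upright, and handed the job in; the hand-in returned no verdict.

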